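# Clamp a hard drive in the repair jig with its handwheel

## Robot

A 7-joint arm with a two-finger parallel gripper is mounted at the origin on the work surface. World frame = base frame: x ahead of the robot, y to its left, z up, the work surface at z = 0. Lengths are in m, angles in rad, forces in N, time in s.
With the tool pointing down it reaches from about 0.35 to 0.9 m from the base axis. Payload 19.9 kg.
Tool frame: the origin (TCP) lies on the centre line of the jaws, within the pads' length; the fingertips stand 11 mm ahead of it and the grasp point (between the pads) lies 8 mm behind it; z points along the fingers, y is the line along which they close (so a half turn about z gives the same grasp; the last joint's range is limited). The gripper opens to 85 mm and grips with 20 to 120 N. Pads are 22 mm wide; open, the fingers measure 114 mm over their backs; the gripper's body (76 mm by 85 mm) begins 54 mm behind the grasp point. The pads swing forward as they close: fully open they stand 13 mm farther back than shut.
Start: joints at [1.204, 0.417, -0.01, 1.614, 0.005, 1.111, -0.053], TCP at [0.2, -0.592, 0.242] pointing down, gripper open.
Joint ranges: [-2.81, 2.81], [-0.39, 2.02], [-1.27, 1.25], [0.06, 2.57], [-1.19, 4.33], [0.19, 2], [-2.82, 2.82]. Speed limits (rad/s): [1.89, 1.89, 2.39, 2.39, 3.01, 3.01, 3.01].

## Interface

Orientations are given as a rotation vector (axis times angle).
In Python, from bench import telemetry, vision, workorder gives the robot as it stands.
- The arm moves only by the tool servo_tool, never from a script. Its arguments are lists of equal length, an entry for each row: "travel": the shift along the tool's x, y, z as a fraction of full scale, a list of three; "delta_rot": the turn, a rotation vector about the tool's x, y, z as a fraction of full scale, a list of three. In form: {"travel": [[x, y, z], ...], "delta_rot": [[wx, wy, wz], ...]}. A call has 1 to 10 rows; each row is the pose to reach, as a shift and turn from the pose commanded when the call began, along the tool's axes at that moment; what a row does not reach only later rows make up. Full scale, the value 1, is 300 mm for a shift and 0.5 rad for a turn. A row lasts 1/8 s, in which the tool goes at most 62.5 mm and 10.7 degrees, less where a joint would pass 70% of its speed; a pose out of reach is approached as far as the arm can. A call with a number of a shift or a turn outside -1 to 1 is refused whole. A call with a gripper value outside its range is refused whole. "hand" is the closure, from 0 (fully open) to 1 (shut), set as the call begins (left out, the last holds). The fingers move at their own pace and stop on an object; "force" is the grip in N (left out, the last holds). Time passes only in rows, so rows that repeat a pose let the fingers close. It gives the time, the measured TCP pose, the force, the opening and the grip force at its end, in the units of the state.
- telemetry.observe(): the state, without advancing time (a new reading comes with each control period).
- vision.get_image(name): name is "scene" or "top"; returns the picture (400x640x3 uint8, red, green, blue); there is no depth.
- vision.camera_model(name): a dict with "K" (3x3 intrinsics, pixels), "R" (3x3) and "t" (3): a world point X has camera coordinates R X + t. Camera axes: x right, y down, z forward; pixel columns grow to the right and rows downward; lengths in m; the calibration is good to about 2 mm. A picture is of the moment at which its call begins. camera_model takes no time and is no camera call.
- workorder.close_job(): hands the job in; it is judged then, once.
The state is a dict: "time": time; "joints": joint angles; "qd": joint speeds; "joint_torque": joint torques, N m; "tcp_pos": TCP position; "tool_rot": TCP orientation; "wrist_force": force on the tool from outside, world axes, zero at the start; "ft_torque": the same for the moment, N m; "gripper_width": finger opening in m; "gripper_force": force on a finger pad.
Only numpy, scipy, OpenCV 4.12 (cv2) and the standard library are available. Lean on these libraries where they do the work, as an engineer would, in place of code of your own. Each camera call takes 0.05 s, during which the arm holds its last target. There are 200 camera calls.

## Task

Make the hard drive fast in the repair jig: first push it back on the bed until its long side lies flat along the fence, then wind the handwheel clockwise until the sliding jaw has carried the drive against the end stop and it is held snugly between them. Feel for the wheel going stiff and stop there, before the springs behind the jaw's face plate are squeezed hard. Move the jaw only by its wheel, leave the other things on the bench alone, and let go at the end.

Things in the scene. Friction and masses are not known exactly. Their poses are not given: they have to be found in the camera images.
- jig: Repair jig, fixed on the bench: aluminium bed 130 (X) x 420 (Y, from -230 to +190) x 12 mm high; origin on the bench under it, midway across. Z up, X roughly away from the robot, Y roughly to the robot's left. At its +Y end stands a grey gear box 100 x 90 mm (centre Y = +140), top 52 mm above the bench, with the handwheel on top.
- fence (a point): Middle of the top edge of the fence's straight face: a steel strip 12 mm thick, 265 mm long along jig Y, on the robot's side of the bed, its face (towards +X) at jig X = -52 mm, its top 34 mm above the bench (22 mm above the bed). Axes as the jig's.
- stop: End stop, fixed on the bed near its -Y end, at a different place each run: steel block 100 (X) x 24 (Y) x 36 mm, with two bolt heads 5 mm high on top; origin at the centre of its underside, on the bed 12 mm above the bench; axes as the jig's. Its face to the drive is 12 mm from the origin, towards +Y.
- carriage: Sliding jaw: steel block 100 (X) x 36 mm high on the bed, with a face plate on short stiff springs (20 N/mm, 4.5 mm of give, seen as a narrow gap). Axes as the jig's, origin at the centre of its underside; the plate's face to the drive is 18 mm from the origin, towards -Y. Clockwise turning of the handwheel (from above) moves it towards -Y, 8 mm per radian. It stays where left.
- drive: Loose 3.5 inch hard drive, metal, dark top, pale label: 102 (its x) x 147 (its y) x 26 mm, 0.35 to 0.75 kg; origin at the centre of its underside. Lies flat on the bed between jaw and stop, up to 0.12 rad askew, 25 to 50 mm off the fence, overhanging the bed's far edge. Home: its long -x side along the fence, origin at jig X = -1 mm.
- wheel_axis (a point): Centre of the handwheel, 66 mm above the bench; it turns about the vertical. Black, three spokes, rim radius 55 mm, rim bar 12 mm thick (top 72 mm above the bench). 1.2 to 2.2 turns close the jaw on drive and stop. Pushing the knob round takes about 4 N, rising as the jaw bites: each N more is 7 N of squeeze. 20 N is snug; over 80 N (15 N at the knob) harms the drive.
- knob (a point): Middle of the crank handle: upright black cylinder, 20 mm diameter, 42 mm high (75 to 117 mm above the bench), on the wheel's rim 55 mm from the axis; it spins freely on its own pin. Its starting angle differs from run to run.

How it is judged:
On the way, in this order (a step that is already met when the one before it is completed fails the run):
1. the drive lies with its long side flat along the fence, not yet clamped by the jaw (x of drive in the frame of jig below 0.0045 m and angle between the x axis of drive and the x axis of jig, either way round below 0.06 rad and contact force between carriage and drive below 0.5 N), for 0.2 s.
2. the jaw has been wound up and the drive is pinned between jaw and stop (contact force between each of carriage, stop and drive above 6 N), for 0.2 s.
At the end, for the whole second after the job is handed in: The drive lies flat on the bed, within 7 mm of the fence and square to it within 0.05 rad, at rest, and jaw and stop each press on it with more than 6 N (all of step 2 and x of drive in the frame of jig below 0.006 m and angle between the x axis of drive and the x axis of jig, either way round below 0.05 rad and angle between drive's own z axis and vertical below 0.05 rad and linear speed of drive below 0.01 m/s); the robot touches nothing.
It fails at once if the jaw squeezes the drive with more than 80 N (the wheel forced on after it went stiff) (contact force between carriage and drive above 80 N).
It fails at once if the robot pushes the sliding jaw itself (more than 4 N) (contact force between the arm and carriage above 4 N).
It fails at once if the fingers push the sliding jaw itself (more than 4 N) (contact force between the fingers and carriage above 4 N).
It fails at once if another thing on the bench is shifted by more than 20 mm (distance of any of notebook_drive, screwdriver, multimeter, mouse, flux_bottle, ram_stick, screw_dish from where it was at the start of the episode above 0.02 m).
It also fails if it takes over 72 s, if anything falls off the work surface, if the arm or the gripper's body presses on something with over 40 N, if the wrist force passes 120 N, or if a joint passes its speed limit or range.

## Working session

There is one attempt and no reset: what is moved stays moved. The work goes in short steps, Python scripts to look and compute and a tool call to move; the robot and the scene stay as the last step left them, time stands still between calls to the robot, and variables do not carry over. Pictures are saved under pics/ and viewed, at most 10 in all, crops included, and the job is handed in when it is done.

Besides the shell and the picture viewer there is one more tool, called after ">>>" as name(argument=value, ...) on one line, values as JSON. servo_tool: Moves the arm, as the interface text tells. Shift numbers are shares of 300 mm and turn numbers shares of 0.5 rad, none past 1 either way. Its arguments: {"type":"object","properties":{"travel":{"type":"array","items":{"type":"array","items":{"type":"number","minimum":-1,"maximum":1}}},"delta_rot":{"type":"array","items":{"type":"array","items":{"type":"number","minimum":-1,"maximum":1}}},"hand":{"type":"number"},"force":{"type":"number"}},"required":["travel","delta_rot"]}

```bash
mkdir -p pics; python3 - <<'E'
from bench import telemetry, vision
import cv2,numpy as np
for n in ("scene","top"):
    im=vision.get_image(n); cv2.imwrite(f"pics/{n}0.png",im[...,::-1])
    c=vision.camera_model(n); print(n,np.round(c["K"],1).tolist(),np.round(c["R"],4).tolist(),np.round(c["t"],4).tolist())
print(telemetry.observe())
E
```

```text
scene [[400.1, 0.0, 321.3], [0.0, 400.1, 201.5], [0.0, 0.0, 1.0]] [[0.841, 0.541, 0.0051], [0.4535, -0.6998, -0.5519], [-0.2951, 0.4665, -0.8339]] [-0.4524, -0.2173, 0.9128]
top [[440.0, 0.0, 311.3], [0.0, 440.0, 200.8], [0.0, 0.0, 1.0]] [[-0.0442, -0.999, 0.0076], [-0.971, 0.0412, -0.2355], [0.2349, -0.0178, -0.9719]] [0.0039, 0.5446, 0.7852]
{'time': 0.1, 'joints': array([ 1.20349951,  0.41793742, -0.01031012,  1.6141253 ,  0.00472995,
        1.11070649, -0.05298126]), 'qd': array([ 1.03937288e-03, -1.25358158e-03, -4.74636586e-05, -4.48327605e-04,
        5.61057256e-04,  1.19352612e-04,  6.69931857e-05]), 'joint_torque': array([ 1.26272826e-03, -8.65818858e+01,  6.80120923e-01, -4.35635984e+01,
        1.91766559e-02,  4.90786231e-03, -1.40503852e-05]), 'tcp_pos': array([ 0.19992883, -0.59183242,  0.2417036 ]), 'tool_rot': array([-3.09889033e+00, -5.09391518e-01,  4.66067137e-04]), 'wrist_force': array([-0.05659864,  1.02599649,  0.99281764]), 'ft_torque': array([ 0.00537796, -0.06326806,  0.02287204]), 'gripper_force': 0.0, 'gripper_width': 0.08501921554881582}
```

View pics/scene0.png

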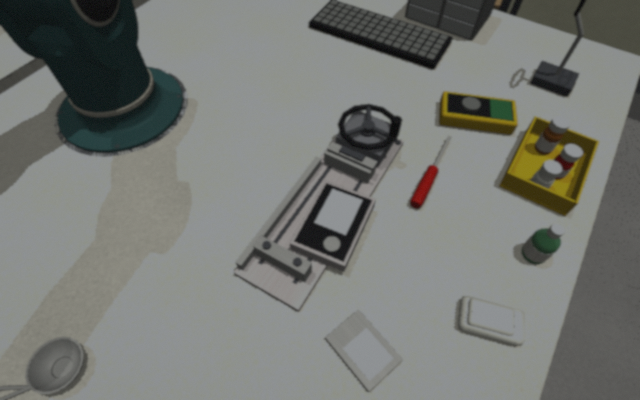

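View pics/top0.png

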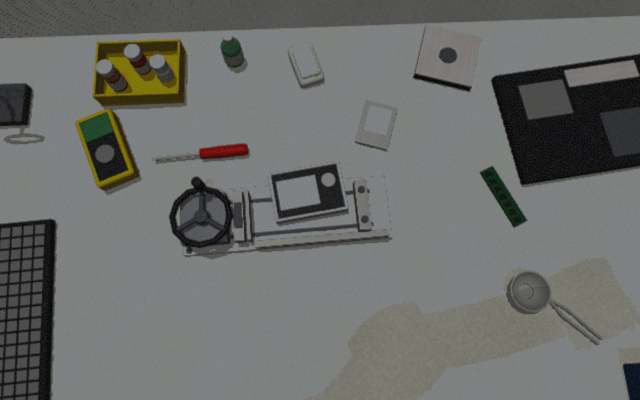

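The scene view shows the jig at about (240–400, 110–305) and the top view shows it at about (185–390, 175–255). The knob is at (397,122) in scene and (198,184) in top. I'll enlarge both.

```bash
python3 - <<'E'
import cv2,numpy as np
a=cv2.imread("pics/top0.png")[165:265,165:400]; b=cv2.imread("pics/scene0.png")[95:315,225:415]
f=lambda i,s:np.clip(cv2.resize(i,None,fx=s,fy=s,interpolation=cv2.INTER_CUBIC)*1.6,0,255).astype(np.uint8)
def grid(i,s,x0,y0):
    for x in range(-(-x0//20)*20,x0+i.shape[1]//1,20):
        X=int((x-x0)*s)
        if X<i.shape[1]: cv2.line(i,(X,0),(X,6),(0,0,255),1); cv2.putText(i,str(x),(X,16),0,.35,(0,0,255))
    for y in range(-(-y0//20)*20,y0+1000,20):
        Y=int((y-y0)*s)
        if Y<i.shape[0]: cv2.line(i,(0,Y),(6,Y),(0,0,255),1); cv2.putText(i,str(y),(8,Y+4),0,.35,(0,0,255))
    return i
cv2.imwrite("pics/ct.png",grid(f(a,3.4),3.4,165,165)); cv2.imwrite("pics/cs.png",grid(f(b,2.7),2.7,225,95))
E
```

```text
(no output)
```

View pics/ct.png

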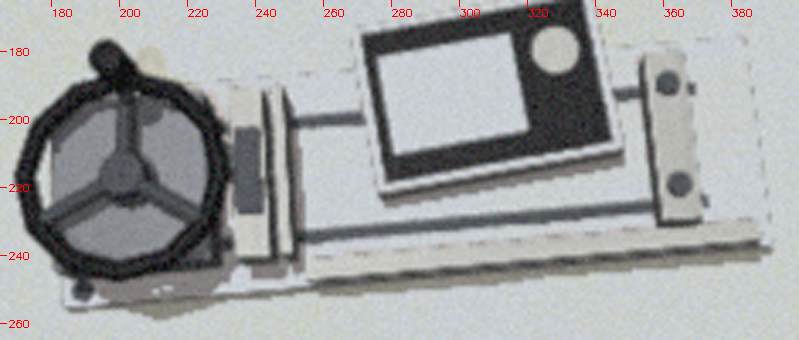

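View pics/cs.png

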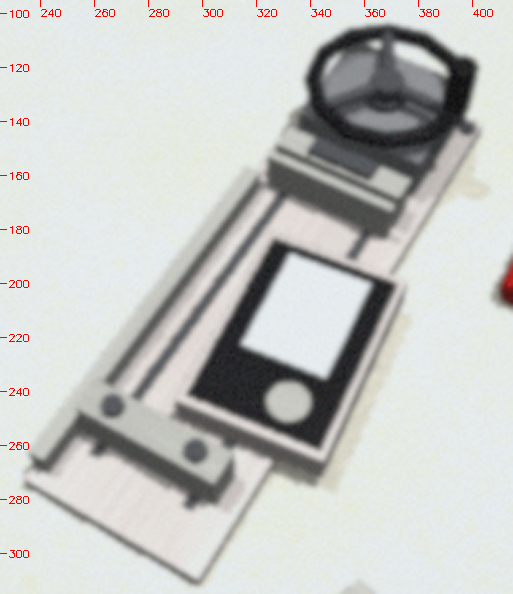

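The crops show these points (full-image pixels):

| Point | Top view | Scene view |
|---|---|---|
| Wheel rim centre | (201.5,217) | (369,127) |
| Knob top | (196,181) | (397,118) |
| Drive top corner, +X+Y | (271.5,175) | (375,201) |
| Drive top corner, −X+Y | (277,221) | (327,184) |
| Drive top corner, −X−Y | (348,209) | (291,244) |

The bed's −Y corners are at (391,236) and (386,176) in top.

```bash
cat > h.py <<'E'
from bench import telemetry, vision
import numpy as np, cv2
from scipy.optimize import least_squares
C={n:vision.camera_model(n) for n in("scene","top")}
def proj(n,X):
    c=C[n]; p=np.atleast_2d(X)@np.array(c["R"]).T+np.array(c["t"]); q=p@np.array(c["K"]).T; return q[:,:2]/q[:,2:]
def tri(t,s):
    r=least_squares(lambda X:np.r_[proj("top",X)[0]-t,proj("scene",X)[0]-s],[.5,0,.05]); return r.x,np.abs(r.fun).max()
def onz(n,uv,z):
    return least_squares(lambda a:proj(n,[a[0],a[1],z])[0]-uv,[.5,0]).x
E
python3 - <<'E'
from h import *
T={'rim':(201.5,217.4),'knobtop':(195.6,180.9),'d++':(271.5,174.7),'d-+':(277.4,221.5),'d--':(347.9,209.1),'b--':(390.9,235.6),'b+-':(385.6,176.2)}
S={'rim':(368.7,126.9),'knobtop':(397.2,118),'d++':(374.6,201.3),'d-+':(326.9,183.9),'d--':(290.6,243.9),'d+-':(344.6,263.5),'b--':(234.3,274.6),'b+-':(298.3,310.9)}
P={}
for k in T: P[k],e=tri(T[k],S[k]); print(k,P[k].round(4),round(e,1))
print('d+-',onz('scene',S['d+-'],.038))
# known-height fit: jig
def W(p,l): c,s=np.cos(p[2]),np.sin(p[2]); return np.array([p[0]+c*l[0]-s*l[1],p[1]+s*l[0]+c*l[1],l[2]])
def fit(loc):
    f=lambda p:np.concatenate([proj(n,W(p,loc[k]))[0]-D[k] for n,D in(('top',T),('scene',S)) for k in loc if k in D])
    r=least_squares(f,[.5,0,0]); print(r.x.round(4),r.fun.round(1)); return r.x
j=fit({'rim':(0,.14,.066),'b--':(-.065,-.23,.012),'b+-':(.065,-.23,.012)})
d=fit({'d++':(.051,.0735,.038),'d-+':(-.051,.0735,.038),'d--':(-.051,-.0735,.038),'d+-':(.051,-.0735,.038)})
def loc(X): c,s=np.cos(j[2]),np.sin(j[2]); v=X[:2]-j[:2]; return np.array([c*v[0]+s*v[1],-s*v[0]+c*v[1]])
print('drive in jig',loc(d),d[2]-j[2]); print('knob in jig',loc(P['knobtop'])-[0,.14], np.linalg.norm(loc(P['knobtop'])-[0,.14]))
for k,uv in {'stop+ +face':(353.8,181.2),'stop-+':(358.5,230.3)}.items(): print(k,loc(onz('top',uv,.048)))
for k,uv in {'platetop':(165+278/3.4,165+90/3.4),'platebot':(165+296/3.4,165+255/3.4)}.items(): print(k,loc(onz('top',uv,.048)))
E
```

```text
rim [0.5232 0.194  0.0594] 0.9
knobtop [0.5789 0.1914 0.1166] 0.4
d++ [0.6125 0.0602 0.0328] 1.2
d-+ [0.5157 0.0507 0.0257] 1.0
d-- [ 0.5335 -0.0922  0.0292] 0.5
b-- [ 0.4786 -0.181   0.0031] 0.6
b+- [ 0.606  -0.1768  0.0087] 0.9
d+- [ 0.63251935 -0.07634081]
[0.5311 0.0507 0.051 ] [ 0.4 -1.8  2.1  0.  -1.2 -1.9 -1.2 -0.8 -1.2 -1.9  0.3 -0.4]
[ 0.574  -0.0163  0.1385] [-2.9 -2.7 -0.5 -0.8  1.9 -1.5  0.9 -2.  -2.3 -3.6 -2.  -0.5 -0.7  3.4]
drive in jig [ 0.03951475 -0.06908156] 0.08749433560022574
knob in jig [ 0.0549264  -0.00187317] 0.05495833038344218
stop+ +face [ 0.04591129 -0.15974159]
stop-+ [-0.05347143 -0.15716155]
platetop [0.04459312 0.05393562]
platebot [-0.05302233  0.0496573 ]
```

```bash
cat >> h.py <<'E'
from scipy.spatial.transform import Rotation as Ro
J=np.array([.5311,.0507,.051])
def w(x,y):
    c,s=np.cos(J[2]),np.sin(J[2]); return np.array([J[0]+c*x-s*y,J[1]+s*x+c*y])
def plan(p0,r0,targets,yaw=None):
    R0=Ro.from_rotvec(r0); out=[]
    for t in targets: print(((R0.inv().apply(np.array(t)-p0))/.3).round(3).tolist())
    if yaw is not None:
        R1=Ro.from_euler('z',yaw)*Ro.from_euler('x',np.pi); print('rot',((R0.inv()*R1).as_rotvec()/.5).round(3))
def st():
    o=telemetry.observe(); print(round(o['time'],2),o['tcp_pos'].round(4),o['tool_rot'].round(3),o['wrist_force'].round(1),round(o['gripper_width'],4)); return o
E
python3 - <<'E'
from h import *
o=st(); a=w(.120,-.069); print(a)
plan(o['tcp_pos'],o['tool_rot'],[[*((a+o['tcp_pos'][:2])/2),.22],[*a,.2]],.051)
print(w(.062,-.069),w(0,.14))
E
```

```text
0.1 [ 0.1999 -0.5918  0.2417] [-3.099 -0.509  0.   ] [-0.1  1.   1. ] 0.085
[ 0.65446145 -0.01209294]
[1.027, -0.673, 0.073]
[2.054, -1.346, 0.14]
rot [-0.002  0.001  0.55 ]
[ 0.59653686 -0.01504966] [0.52396309 0.19051797]
```

>>> servo_tool(travel=[[1, -0.65, 0.07], [1, -0.65, 0.07], [1, -0.65, 0.07], [1, -0.65, 0.07], [1, -0.65, 0.07], [1, -0.65, 0.07], [1, -0.65, 0.07], [1, -0.65, 0.07]], delta_rot=[[0, 0, 0.55], [0, 0, 0.55], [0, 0, 0.55], [0, 0, 0.55], [0, 0, 0.55], [0, 0, 0.55], [0, 0, 0.55], [0, 0, 0.55]], hand=0)

```text
time: 1.1
tcp_pos: [0.4214, -0.3117, 0.2211]
tool_rot: [-3.141, -0.08, 0.001]
wrist_force: [-0.2, 0.4, -0.5]
gripper_width: 0.0857
gripper_force: 0.0
```

```bash
python3 - <<'E'
from h import *
o=st(); a=w(.122,-.069)
plan(o['tcp_pos'],o['tool_rot'],[[*a,.2],[*a,.06]],.051)
E
```

```text
1.1 [ 0.4214 -0.3117  0.2211] [-3.141e+00 -8.000e-02  1.000e-03] [-0.2  0.4 -0.5] 0.0857
[0.833, -0.958, 0.07]
[0.833, -0.958, 0.537]
rot [-0.     0.001 -0.001]
```

>>> servo_tool(travel=[[0.833, -0.958, 0.07], [0.833, -0.958, 0.07], [0.833, -0.958, 0.07], [0.833, -0.958, 0.07], [0.833, -0.958, 0.07], [0.833, -0.958, 0.07], [0.833, -0.958, 0.07], [0.833, -0.958, 0.07], [0.833, -0.958, 0.07], [0.833, -0.958, 0.07]], delta_rot=[[0, 0, 0], [0, 0, 0], [0, 0, 0], [0, 0, 0], [0, 0, 0], [0, 0, 0], [0, 0, 0], [0, 0, 0], [0, 0, 0], [0, 0, 0]])

```text
time: 2.35
tcp_pos: [0.6565, -0.0132, 0.2006]
tool_rot: [3.14, 0.077, 0.0]
wrist_force: [0.7, 0.3, 1.0]
gripper_width: 0.0854
gripper_force: 0.0
```

```bash
python3 - <<'E'
from h import *
o=st(); a=w(.122,-.069); b=w(.085,-.069)
plan(o['tcp_pos'],o['tool_rot'],[[*a,.2],[*a,.028],[*b,.028]],.051)
E
```

```text
2.35 [ 0.6565 -0.0132  0.2006] [3.14  0.077 0.   ] [0.7 0.3 1. ] 0.0854
[-0.0, -0.004, 0.002]
[-0.0, -0.004, 0.575]
[-0.123, -0.004, 0.575]
rot [ 0.001 -0.    -0.004]
```

>>> servo_tool(travel=[[0, -0.003, 0.2], [0, -0.003, 0.4], [0, -0.003, 0.5], [0, -0.003, 0.56], [0, -0.003, 0.575], [0, -0.003, 0.575], [0, -0.003, 0.575]], delta_rot=[[0, 0, -0.003], [0, 0, -0.003], [0, 0, -0.003], [0, 0, -0.003], [0, 0, -0.003], [0, 0, -0.003], [0, 0, -0.003]])

```text
time: 3.22
tcp_pos: [0.6575, -0.0108, 0.0291]
tool_rot: [3.14, 0.082, 0.003]
wrist_force: [0.1, 0.1, 0.2]
gripper_width: 0.0852
gripper_force: 0.0
```

```bash
python3 - <<'E'
from h import *
o=st()
im=vision.get_image("scene")[:,:,::-1]; t=vision.get_image("top")[:,:,::-1]
f=lambda i,s:np.clip(cv2.resize(i,None,fx=s,fy=s,interpolation=cv2.INTER_CUBIC)*1.6,0,255).astype(np.uint8)
a=f(im[95:315,225:425],2); b=f(t[150:265,225:395],2.3)
c=np.zeros((440,800,3),np.uint8); c[:a.shape[0],:400]=a; c[:b.shape[0],405:405+b.shape[1]]=b[:,:395]; cv2.imwrite("pics/p1.png",c)
E
```

```text
3.23 [ 0.6575 -0.0108  0.0291] [3.14e+00 8.20e-02 3.00e-03] [0.1 0.1 0.2] 0.0852
```

View pics/p1.png

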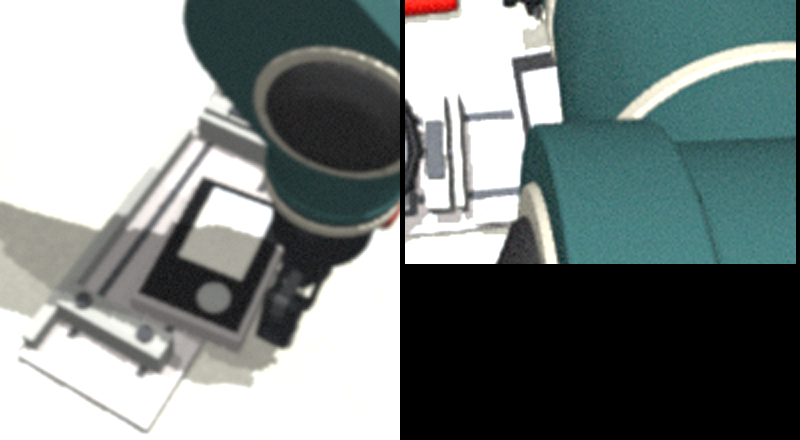

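The scene crop shows the finger low beside the drive's far side at about (280,310) and not touching it. The top view is blocked by the arm. I'll push in gently along −X of the jig.

>>> servo_tool(travel=[[-0.02, 0, 0], [-0.04, 0, 0], [-0.06, 0, 0], [-0.08, 0, 0], [-0.095, 0, 0], [-0.11, 0, 0], [-0.125, 0, 0], [-0.14, 0, 0], [-0.15, 0, 0], [-0.15, 0, 0]], delta_rot=[[0, 0, 0], [0, 0, 0], [0, 0, 0], [0, 0, 0], [0, 0, 0], [0, 0, 0], [0, 0, 0], [0, 0, 0], [0, 0, 0], [0, 0, 0]])

```text
time: 4.58
tcp_pos: [0.6114, -0.0131, 0.0277]
tool_rot: [-3.14, -0.082, 0.001]
wrist_force: [0.6, -0.8, 0.3]
gripper_width: 0.0852
gripper_force: 0.0
```

>>> servo_tool(travel=[[-0.01, 0, 0], [-0.02, 0, 0], [-0.03, 0, 0], [-0.03, 0, 0]], delta_rot=[[0, 0, 0], [0, 0, 0], [0, 0, 0], [0, 0, 0]])

```text
time: 5.08
tcp_pos: [0.6024, -0.0136, 0.0277]
tool_rot: [3.14, 0.082, -0.001]
wrist_force: [-0.4, 0.3, -0.1]
gripper_width: 0.0855
gripper_force: 0.0
```

```bash
python3 - <<'E'
from h import *
o=st(); print(o['tcp_pos'][:2]-w(.061,-.069))
E
```

```text
5.08 [ 0.6024 -0.0136  0.0277] [ 3.14e+00  8.20e-02 -1.00e-03] [-0.4  0.3 -0.1] 0.0855
[0.00685708 0.0014804 ]
```

>>> servo_tool(travel=[[-0.007, 0, 0], [-0.015, 0, 0], [-0.015, 0, 0]], delta_rot=[[0, 0, 0], [0, 0, 0], [0, 0, 0]])

```text
time: 5.45
tcp_pos: [0.598, -0.0138, 0.0277]
tool_rot: [-3.14, -0.082, 0.001]
wrist_force: [0.3, 0.2, -0.8]
gripper_width: 0.0854
gripper_force: 0.0
```

```bash
python3 - <<'E'
from h import *
o=st()
im=vision.get_image("scene")[:,:,::-1]
f=lambda i,s:np.clip(cv2.resize(i,None,fx=s,fy=s,interpolation=cv2.INTER_CUBIC)*1.6,0,255).astype(np.uint8)
cv2.imwrite("pics/p2.png",f(im[145:315,225:385],3.5))
E
```

```text
5.45 [ 0.598  -0.0138  0.0277] [-3.14e+00 -8.20e-02  1.00e-03] [ 0.3  0.2 -0.8] 0.0854
```

View pics/p2.png

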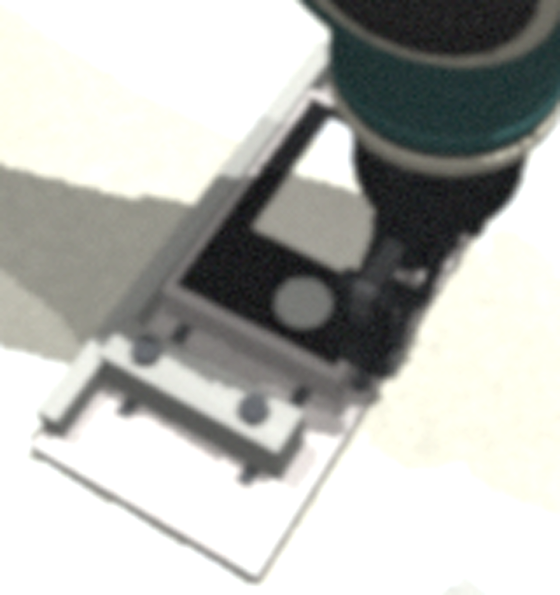

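The drive is nearly at the fence: its corner at crop (172,290) is close to the fence's face. I'll keep pushing in small steps until the force rises.

>>> servo_tool(travel=[[-0.005, 0, 0], [-0.01, 0, 0], [-0.01, 0, 0]], delta_rot=[[0, 0, 0], [0, 0, 0], [0, 0, 0]])

```text
time: 5.88
tcp_pos: [0.5953, -0.014, 0.0278]
tool_rot: [-3.141, -0.082, 0.0]
wrist_force: [1.1, 0.6, -1.4]
gripper_width: 0.0855
gripper_force: 0.8
```

>>> servo_tool(travel=[[-0.005, 0, 0], [-0.01, 0, 0], [-0.01, 0, 0]], delta_rot=[[0, 0, 0], [0, 0, 0], [0, 0, 0]])

```text
time: 6.25
tcp_pos: [0.5947, -0.0144, 0.0288]
tool_rot: [-3.141, -0.08, -0.008]
wrist_force: [14.2, -1.3, -2.3]
gripper_width: 0.0854
gripper_force: 6.9
```

Contact: 14 N against the fence. I'll hold briefly, then back off and lift.

>>> servo_tool(travel=[[0, 0, 0], [0, 0, 0], [0.01, 0, 0], [0.06, 0, 0], [0.12, 0, 0], [0.13, 0, -0.15], [0.13, 0, -0.35], [0.13, 0, -0.5], [0.13, 0, -0.57], [0.13, 0, -0.57]], delta_rot=[[0, 0, 0], [0, 0, 0], [0, 0, 0], [0, 0, 0], [0, 0, 0], [0, 0, 0], [0, 0, 0], [0, 0, 0], [0, 0, 0], [0, 0, 0]])

```text
time: 7.5
tcp_pos: [0.6317, -0.012, 0.2003]
tool_rot: [3.14, 0.082, 0.003]
wrist_force: [-0.1, 0.2, 0.2]
gripper_width: 0.0853
gripper_force: 0.0
```

```bash
python3 - <<'E'
from h import *
o=st()
print(w(0,.14))
im=vision.get_image("scene")[:,:,::-1]
f=lambda i,s:np.clip(cv2.resize(i,None,fx=s,fy=s,interpolation=cv2.INTER_CUBIC)*1.6,0,255).astype(np.uint8)
cv2.imwrite("pics/p3.png",f(im[95:315,225:425],2.7))
k=np.array([.5789,.1914])
plan(o['tcp_pos'],o['tool_rot'],[[*k,.2],[*k,.13],[*k,.099]],.051)
E
```

```text
7.5 [ 0.6317 -0.012   0.2003] [3.14e+00 8.20e-02 3.00e-03] [-0.1  0.2  0.2] 0.0853
[0.52396309 0.19051797]
[-0.14, -0.686, 0.0]
[-0.141, -0.686, 0.234]
[-0.141, -0.686, 0.337]
rot [ 0.    -0.004  0.003]
```

View pics/p3.png

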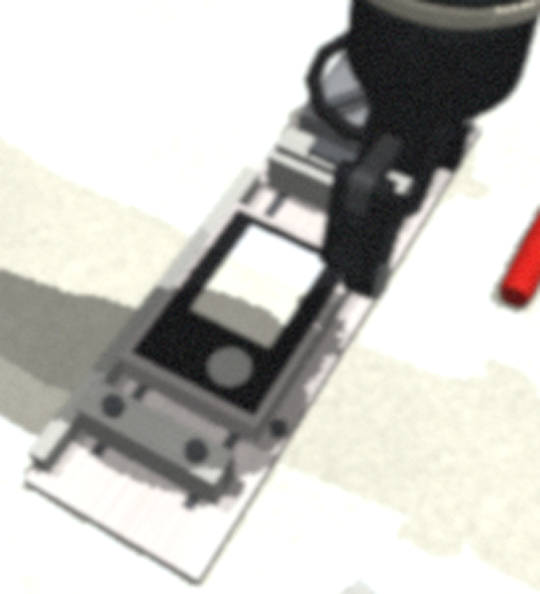

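```bash
python3 - <<'E'
from h import *
g=lambda X,Y:onz('scene',(225+X/2.7,95+Y/2.7),.038)
def loc(X): c,s=np.cos(J[2]),np.sin(J[2]); v=X[:2]-J[:2]; return np.array([c*v[0]+s*v[1],-s*v[0]+c*v[1]])
for p in [(132,357),(240,213),(255,425),(336,245)]: print(loc(g(*p)))
for p in [(177,402),(275,240),(323,455)]: print('old',loc(g(*p)))
E
```

```text
[-0.04403866 -0.13285852]
[-0.04284541  0.00255345]
[ 0.04883219 -0.13524131]
[0.02858744 0.01180504]
old [-0.00157568 -0.14587522]
old [-0.00997364 -0.00557154]
old [ 0.09486907 -0.1320507 ]
```

The drive is square: both −x corners are at jig x of about −0.043/−0.044 with the view's known +4 mm or more of bias, and the push stalled at home. Next is the knob.

>>> servo_tool(travel=[[-0.14, -0.686, 0], [-0.14, -0.686, 0], [-0.14, -0.686, 0], [-0.14, -0.686, 0], [-0.14, -0.686, 0], [-0.14, -0.686, 0.1], [-0.14, -0.686, 0.2], [-0.14, -0.686, 0.22], [-0.14, -0.686, 0.22]], delta_rot=[[0, 0, 0], [0, 0, 0], [0, 0, 0], [0, 0, 0], [0, 0, 0], [0, 0, 0], [0, 0, 0], [0, 0, 0], [0, 0, 0]])

```text
time: 8.68
tcp_pos: [0.5788, 0.1906, 0.1328]
tool_rot: [3.14, 0.081, -0.001]
wrist_force: [0.0, 0.1, -0.0]
gripper_width: 0.0853
gripper_force: 0.0
```

```bash
python3 - <<'E'
from h import *
o=st()
f=lambda i,s:np.clip(cv2.resize(i,None,fx=s,fy=s,interpolation=cv2.INTER_CUBIC)*1.6,0,255).astype(np.uint8)
a=f(vision.get_image("scene")[70:200,310:440,::-1],3); b=f(vision.get_image("top")[140:270,150:280,::-1],3)
cv2.imwrite("pics/p4.png",np.hstack([a,b]))
k=np.array([.5789,.1914])
plan(o['tcp_pos'],o['tool_rot'],[[*k,.095]],.051)
E
```

```text
8.68 [0.5788 0.1906 0.1328] [ 3.14e+00  8.10e-02 -1.00e-03] [ 0.   0.1 -0. ] 0.0853
[0.001, -0.003, 0.126]
rot [0.    0.001 0.001]
```

View pics/p4.png

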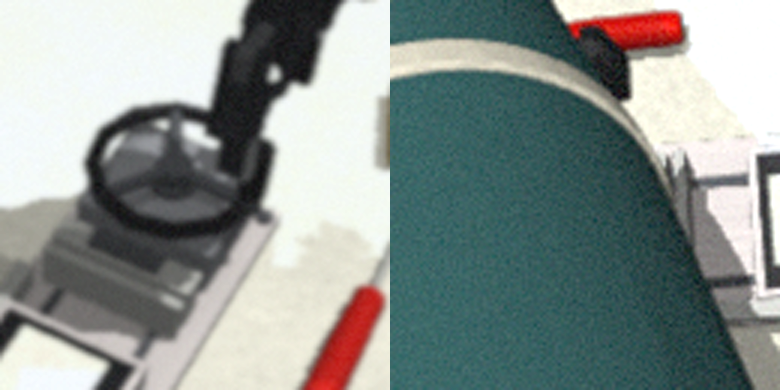

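The scene crop shows the fingers straddling the knob at (262,150), at (235,170) and (300,60), as projected. I'll descend and grip.

>>> servo_tool(travel=[[0, -0.003, 0.05], [0, -0.003, 0.1], [0, -0.003, 0.126], [0, -0.003, 0.126]], delta_rot=[[0, 0, 0], [0, 0, 0], [0, 0, 0], [0, 0, 0]])

```text
time: 9.28
tcp_pos: [0.5782, 0.1921, 0.0941]
tool_rot: [3.14, 0.082, -0.002]
wrist_force: [-0.6, -0.1, 0.3]
gripper_width: 0.0856
gripper_force: 0.0
```

>>> servo_tool(travel=[[0, 0, 0], [0, 0, 0], [0, 0, 0], [0, 0, 0], [0, 0, 0], [0, 0, 0], [0, 0, 0], [0, 0, 0]], delta_rot=[[0, 0, 0], [0, 0, 0], [0, 0, 0], [0, 0, 0], [0, 0, 0], [0, 0, 0], [0, 0, 0], [0, 0, 0]], hand=1, force=30)

```text
time: 10.28
tcp_pos: [0.5787, 0.1922, 0.0953]
tool_rot: [-3.14, -0.082, -0.0]
wrist_force: [-1.5, -1.1, 5.0]
gripper_width: 0.0189
gripper_force: 29.6
```

```bash
cat >> h.py <<'E'
def orbit(C,a0,a1,n,r=.055,yaw=.052,r0=None):
    r0=r0 or r
    p0=np.array(C)+r0*np.array([np.cos(a0),np.sin(a0)]); c,s=np.cos(yaw),np.sin(yaw); rows=[]
    for a in np.linspace(a0,a1,n+1)[1:]:
        d=np.array(C)+r*np.array([np.cos(a),np.sin(a)])-p0
        rows.append([round((c*d[0]+s*d[1])/.3,3),round((s*d[0]-c*d[1])/.3,3),0])
    print(rows)
E
python3 -c "
from h import *
orbit([.524,.1905],.03,-.97,10)"
```

```text
[[np.float64(-0.001), np.float64(0.018), 0], [np.float64(-0.004), np.float64(0.036), 0], [np.float64(-0.009), np.float64(0.054), 0], [np.float64(-0.016), np.float64(0.071), 0], [np.float64(-0.024), np.float64(0.087), 0], [np.float64(-0.034), np.float64(0.103), 0], [np.float64(-0.046), np.float64(0.117), 0], [np.float64(-0.058), np.float64(0.13), 0], [np.float64(-0.073), np.float64(0.142), 0], [np.float64(-0.088), np.float64(0.152), 0]]
```

>>> servo_tool(travel=[[-0.001, 0.018, 0], [-0.004, 0.036, 0], [-0.009, 0.054, 0], [-0.016, 0.071, 0], [-0.024, 0.087, 0], [-0.034, 0.103, 0], [-0.046, 0.117, 0], [-0.058, 0.13, 0], [-0.073, 0.142, 0], [-0.088, 0.152, 0]], delta_rot=[[0, 0, 0], [0, 0, 0], [0, 0, 0], [0, 0, 0], [0, 0, 0], [0, 0, 0], [0, 0, 0], [0, 0, 0], [0, 0, 0], [0, 0, 0]])

```text
time: 11.52
tcp_pos: [0.554, 0.1471, 0.0952]
tool_rot: [-3.138, -0.085, -0.0]
wrist_force: [-3.9, 11.9, 4.8]
gripper_width: 0.0188
gripper_force: 29.8
```

```bash
python3 -c "
from h import *
o=st(); C=np.array([.524,.1905]); v=o['tcp_pos'][:2]-C; print(np.hypot(*v),np.arctan2(v[1],v[0]))
u=v/np.hypot(*v); F=o['wrist_force'][:2]; print('rad',F@u,'tan resist',F@[-u[1],u[0]])
orbit(C,-.97,-2.17,10)"
```

```text
11.53 [0.554  0.1471 0.0952] [-3.138 -0.085 -0.   ] [-3.9 11.9  4.8] 0.0188
0.05281157367355079 -0.9657226127488272
rad -12.019446815355355 tan resist 3.6062700502491785
[[np.float64(-0.019), np.float64(0.01), 0], [np.float64(-0.04), np.float64(0.018), 0], [np.float64(-0.061), np.float64(0.024), 0], [np.float64(-0.083), np.float64(0.026), 0], [np.float64(-0.105), np.float64(0.027), 0], [np.float64(-0.127), np.float64(0.024), 0], [np.float64(-0.148), np.float64(0.019), 0], [np.float64(-0.169), np.float64(0.012), 0], [np.float64(-0.189), np.float64(0.002), 0], [np.float64(-0.207), np.float64(-0.011), 0]]
```

Winding resistance is about 3.6 N tangential and 12 N radial, so the true axis is about 2.5 mm further in +y. I'll correct the circle centre.

```bash
cat >> h.py <<'E'
def orb(p0,a0,a1,n,C=(.524,.193),r=.055,yaw=.052):
    c,s=np.cos(yaw),np.sin(yaw); rows=[]
    for a in np.linspace(a0,a1,n+1)[1:]:
        q=np.array(C)+r*np.array([np.cos(a),np.sin(a)]); d=q-p0
        rows.append([float(round((c*d[0]+s*d[1])/.3,3)),float(round((s*d[0]-c*d[1])/.3,3)),0])
    print(rows); print('end cmd',q)
def frc(o,C=(.524,.193)):
    v=o['tcp_pos'][:2]-C; u=v/np.hypot(*v); F=o['wrist_force'][:2]; print('r',np.hypot(*v).round(4),'a',np.arctan2(v[1],v[0]).round(3),'rad',(F@u).round(1),'tan',(F@[-u[1],u[0]]).round(1))
E
python3 -c "
from h import *
orb([.5551,.1451],-.97,-2.37,10)"
```

```text
[[-0.022, 0.003, 0], [-0.047, 0.012, 0], [-0.072, 0.017, 0], [-0.097, 0.018, 0], [-0.123, 0.016, 0], [-0.148, 0.011, 0], [-0.172, 0.002, 0], [-0.194, -0.011, 0], [-0.215, -0.026, 0], [-0.233, -0.044, 0]]
end cmd [0.48457594 0.15464972]
```

>>> servo_tool(travel=[[-0.022, 0.003, 0], [-0.047, 0.012, 0], [-0.072, 0.017, 0], [-0.097, 0.018, 0], [-0.123, 0.016, 0], [-0.148, 0.011, 0], [-0.172, 0.002, 0], [-0.194, -0.011, 0], [-0.215, -0.026, 0], [-0.233, -0.044, 0]], delta_rot=[[0, 0, 0], [0, 0, 0], [0, 0, 0], [0, 0, 0], [0, 0, 0], [0, 0, 0], [0, 0, 0], [0, 0, 0], [0, 0, 0], [0, 0, 0]])

```text
time: 12.78
tcp_pos: [0.4843, 0.1546, 0.0952]
tool_rot: [-3.14, -0.081, -0.002]
wrist_force: [6.7, 3.1, 2.8]
gripper_width: 0.0192
gripper_force: 29.7
```

```bash
python3 -c "
from h import *
o=st();frc(o)
orb([.48458,.15465],-2.37,-3.77,10)"
```

```text
12.78 [0.4843 0.1546 0.0952] [-3.14e+00 -8.10e-02 -2.00e-03] [6.7 3.1 2.8] 0.0192
r 0.0552 a -2.373 rad -7.0 tan 2.4
[[-0.016, -0.02, 0], [-0.028, -0.043, 0], [-0.037, -0.067, 0], [-0.043, -0.092, 0], [-0.045, -0.117, 0], [-0.044, -0.143, 0], [-0.039, -0.168, 0], [-0.031, -0.192, 0], [-0.019, -0.215, 0], [-0.005, -0.236, 0]]
end cmd [0.47950694 0.22533214]
```

>>> servo_tool(travel=[[-0.016, -0.02, 0], [-0.028, -0.043, 0], [-0.037, -0.067, 0], [-0.043, -0.092, 0], [-0.045, -0.117, 0], [-0.044, -0.143, 0], [-0.039, -0.168, 0], [-0.031, -0.192, 0], [-0.019, -0.215, 0], [-0.005, -0.236, 0]], delta_rot=[[0, 0, 0], [0, 0, 0], [0, 0, 0], [0, 0, 0], [0, 0, 0], [0, 0, 0], [0, 0, 0], [0, 0, 0], [0, 0, 0], [0, 0, 0]])

```text
time: 14.02
tcp_pos: [0.4784, 0.2247, 0.0951]
tool_rot: [3.139, 0.081, -0.001]
wrist_force: [-0.7, -4.0, 13.3]
gripper_width: 0.0191
gripper_force: 30.6
```

```bash
python3 -c "
from h import *
o=st();frc(o)
orb([.47951,.22533],-3.77,-5.17,10)"
```

```text
14.03 [0.4784 0.2247 0.0951] [ 3.139e+00  8.100e-02 -1.000e-03] [-0.7 -4.  13.3] 0.0191
r 0.0555 a 2.534 rad -1.7 tan 3.6
[[0.017, -0.019, 0], [0.037, -0.035, 0], [0.059, -0.048, 0], [0.083, -0.058, 0], [0.108, -0.065, 0], [0.133, -0.068, 0], [0.159, -0.067, 0], [0.184, -0.063, 0], [0.209, -0.056, 0], [0.232, -0.045, 0]]
end cmd [0.54829934 0.24234108]
```

>>> servo_tool(travel=[[0.017, -0.019, -0.002], [0.037, -0.035, -0.004], [0.059, -0.048, -0.004], [0.083, -0.058, -0.004], [0.108, -0.065, -0.004], [0.133, -0.068, -0.004], [0.159, -0.067, -0.004], [0.184, -0.063, -0.004], [0.209, -0.056, -0.004], [0.232, -0.045, -0.004]], delta_rot=[[0, 0, 0], [0, 0, 0], [0, 0, 0], [0, 0, 0], [0, 0, 0], [0, 0, 0], [0, 0, 0], [0, 0, 0], [0, 0, 0], [0, 0, 0]])

```text
time: 15.28
tcp_pos: [0.5479, 0.2426, 0.0957]
tool_rot: [-3.14, -0.083, 0.001]
wrist_force: [-3.2, 4.5, -24.3]
gripper_width: 0.0189
gripper_force: 30.1
```

```bash
python3 -c "
from h import *
o=st();frc(o)
orb([.5483,.24234],-5.17,-6.27,10)"
```

```text
15.28 [0.5479 0.2426 0.0957] [-3.14e+00 -8.30e-02  1.00e-03] [ -3.2   4.5 -24.3] 0.0189
r 0.055 a 1.122 rad 2.6 tan 4.8
[[0.017, 0.011, 0], [0.033, 0.023, 0], [0.047, 0.038, 0], [0.06, 0.053, 0], [0.07, 0.07, 0], [0.079, 0.088, 0], [0.086, 0.107, 0], [0.091, 0.127, 0], [0.093, 0.147, 0], [0.094, 0.167, 0]]
end cmd [0.57899522 0.19372517]
```

>>> servo_tool(travel=[[0.017, 0.011, 0.002], [0.033, 0.023, 0.0025], [0.047, 0.038, 0.0025], [0.06, 0.053, 0.0025], [0.07, 0.07, 0.0025], [0.079, 0.088, 0.0025], [0.086, 0.107, 0.0025], [0.091, 0.127, 0.0025], [0.093, 0.147, 0.0025], [0.094, 0.167, 0.0025]], delta_rot=[[0, 0, 0], [0, 0, 0], [0, 0, 0], [0, 0, 0], [0, 0, 0], [0, 0, 0], [0, 0, 0], [0, 0, 0], [0, 0, 0], [0, 0, 0]])

```text
time: 16.52
tcp_pos: [0.5786, 0.1935, 0.0956]
tool_rot: [-3.14, -0.082, -0.0]
wrist_force: [-0.2, 4.7, -12.4]
gripper_width: 0.0194
gripper_force: 31.1
```

```bash
python3 - <<'E'
from h import *
o=st();frc(o)
f=lambda i,s:np.clip(cv2.resize(i,None,fx=s,fy=s,interpolation=cv2.INTER_CUBIC)*1.6,0,255).astype(np.uint8)
a=f(vision.get_image("scene")[110:290,240:400,::-1],3); b=f(vision.get_image("top")[140:270,225:330,::-1],3)
b=cv2.copyMakeBorder(b,0,a.shape[0]-b.shape[0],0,0,cv2.BORDER_CONSTANT)
cv2.imwrite("pics/p5.png",np.hstack([a,b]))
orb([.579,.19373],-6.27,-6.77,5)
E
```

```text
16.52 [0.5786 0.1935 0.0956] [-3.14  -0.082 -0.   ] [ -0.2   4.7 -12.4] 0.0194
r 0.0547 a 0.009 rad -0.2 tan 4.7
[[-0.002, 0.018, 0], [-0.005, 0.036, 0], [-0.01, 0.054, 0], [-0.017, 0.071, 0], [-0.026, 0.087, 0]]
end cmd [0.57261051 0.16727028]
```

View pics/p5.png

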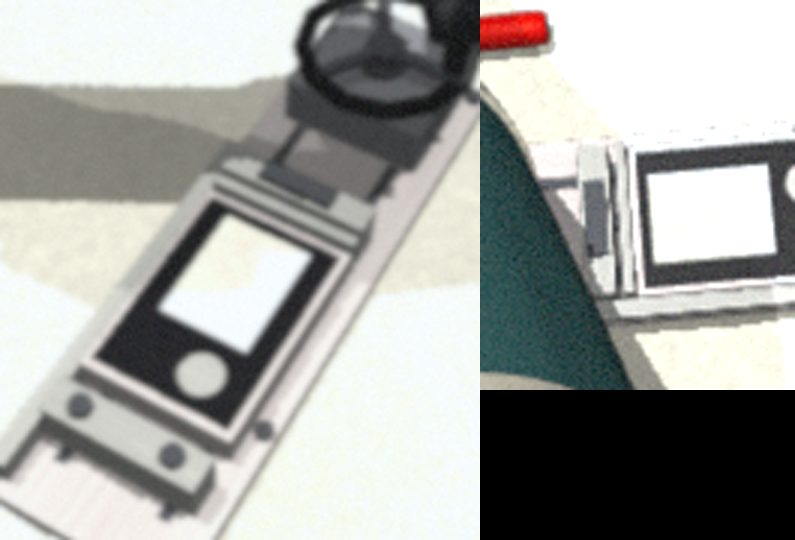

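The picture shows the drive flat along the fence. The jaw plate is just reaching the drive's near end at (290,215), and a small gap remains to the stop. I'll continue in shorter arcs.

>>> servo_tool(travel=[[-0.002, 0.018, 0.001], [-0.005, 0.036, 0.001], [-0.01, 0.054, 0.001], [-0.017, 0.071, 0.001], [-0.026, 0.087, 0.001]], delta_rot=[[0, 0, 0], [0, 0, 0], [0, 0, 0], [0, 0, 0], [0, 0, 0]])

```text
time: 17.25
tcp_pos: [0.5721, 0.1672, 0.0954]
tool_rot: [-3.14, -0.082, -0.001]
wrist_force: [1.4, 5.2, -2.8]
gripper_width: 0.019
gripper_force: 31.8
```

```bash
python3 - <<'E'
from h import *
o=st();frc(o)
orb([.57261,.16727],-6.77,-7.17,5)
E
```

```text
17.25 [0.5721 0.1672 0.0954] [-3.14e+00 -8.20e-02 -1.00e-03] [ 1.4  5.2 -2.8] 0.019
r 0.0546 a -0.492 rad -1.2 tan 5.3
[[-0.008, 0.012, 0], [-0.017, 0.024, 0], [-0.027, 0.035, 0], [-0.038, 0.045, 0], [-0.049, 0.054, 0]]
end cmd [0.55875362 0.15037154]
```

>>> servo_tool(travel=[[-0.008, 0.012, 0], [-0.017, 0.024, 0], [-0.027, 0.035, 0], [-0.038, 0.045, 0]], delta_rot=[[0, 0, 0], [0, 0, 0], [0, 0, 0], [0, 0, 0]])

```text
time: 17.75
tcp_pos: [0.5614, 0.1532, 0.0954]
tool_rot: [-3.14, -0.082, -0.001]
wrist_force: [2.1, 3.7, 0.2]
gripper_width: 0.019
gripper_force: 32.2
```

```bash
python3 - <<'E'
from h import *
o=st();frc(o)
p=np.array([.524,.193])+.055*np.array([np.cos(7.09),-np.sin(7.09)]); print(p)
orb(p,-7.09,-7.33,3)
E
```

```text
17.75 [0.5614 0.1532 0.0954] [-3.14e+00 -8.20e-02 -1.00e-03] [2.1 3.7 0.2] 0.019
r 0.0546 a -0.816 rad -1.3 tan 4.0
[0.56204911 0.1532852 ]
[[-0.011, 0.009, 0], [-0.024, 0.017, 0], [-0.036, 0.024, 0]]
end cmd [0.55151823 0.14537913]
```

>>> servo_tool(travel=[[-0.011, 0.009, 0], [-0.024, 0.017, 0], [-0.036, 0.024, 0]], delta_rot=[[0, 0, 0], [0, 0, 0], [0, 0, 0]])

```text
time: 18.12
tcp_pos: [0.5509, 0.1455, 0.0953]
tool_rot: [-3.14, -0.082, -0.001]
wrist_force: [3.0, 2.6, 2.9]
gripper_width: 0.019
gripper_force: 32.4
```

```bash
python3 - <<'E'
from h import *
o=st();frc(o)
orb([.55125,.1454],-7.33,-7.49,2)
E
```

```text
18.12 [0.5509 0.1455 0.0953] [-3.14e+00 -8.20e-02 -1.00e-03] [3.  2.6 2.9] 0.019
r 0.0546 a -1.055 rad -0.8 tan 3.9
[[-0.012, 0.006, 0], [-0.026, 0.011, 0]]
end cmd [0.54357988 0.14160323]
```

>>> servo_tool(travel=[[-0.012, 0.006, 0], [-0.026, 0.011, 0], [-0.026, 0.011, 0]], delta_rot=[[0, 0, 0], [0, 0, 0], [0, 0, 0]])

```text
time: 18.5
tcp_pos: [0.5429, 0.1417, 0.0952]
tool_rot: [3.14, 0.082, -0.001]
wrist_force: [-1.4, 0.7, 7.4]
gripper_width: 0.019
gripper_force: 33.0
```

```bash
python3 - <<'E'
from h import *
o=st();frc(o)
orb([.54358,.14160],-7.49,-7.65,2)
orb([.53534,.13918],-7.65,-7.77,2)
E
```

```text
18.5 [0.5429 0.1417 0.0952] [ 3.14e+00  8.20e-02 -1.00e-03] [-1.4  0.7  7.4] 0.019
r 0.0547 a -1.219 rad -1.1 tan -1.1
[[-0.014, 0.004, 0], [-0.029, 0.007, 0]]
end cmd [0.53514135 0.13914027]
[[-0.012, 0.001, 0], [-0.023, 0.002, 0]]
end cmd [0.52861356 0.13819384]
```

Resting in place relaxes the reading, so I'll read without a hold row.

>>> servo_tool(travel=[[-0.014, 0.004, 0], [-0.029, 0.007, 0]], delta_rot=[[0, 0, 0], [0, 0, 0]])

```text
time: 18.75
tcp_pos: [0.5347, 0.1393, 0.0953]
tool_rot: [-3.14, -0.082, -0.001]
wrist_force: [3.3, 2.8, 5.4]
gripper_width: 0.019
gripper_force: 32.9
```

```bash
python3 -c "
from h import *
frc(st())"
```

```text
18.75 [0.5347 0.1393 0.0953] [-3.14e+00 -8.20e-02 -1.00e-03] [3.3 2.8 5.4] 0.019
r 0.0547 a -1.374 rad -2.1 tan 3.8
```

>>> servo_tool(travel=[[-0.012, 0.001, 0], [-0.023, 0.002, 0]], delta_rot=[[0, 0, 0], [0, 0, 0]])

```text
time: 19.0
tcp_pos: [0.5278, 0.1384, 0.0953]
tool_rot: [-3.14, -0.082, -0.0]
wrist_force: [4.0, 2.9, 5.0]
gripper_width: 0.0188
gripper_force: 32.9
```

```bash
python3 - <<'E'
from h import *
o=st();frc(o)
orb([.52861,.13819],-7.77,-7.89,2)
orb([.52203,.13804],-7.89,-8.01,2)
E
```

```text
19.0 [0.5278 0.1384 0.0953] [-3.14  -0.082 -0.   ] [4.  2.9 5. ] 0.0188
r 0.0548 a -1.502 rad -2.6 tan 4.2
[[-0.011, 0.0, 0], [-0.022, -0.001, 0]]
end cmd [0.52201942 0.13803567]
[[-0.011, -0.001, 0], [-0.022, -0.003, 0]]
end cmd [0.51545376 0.13866804]
```

>>> servo_tool(travel=[[-0.011, 0, 0], [-0.022, -0.001, 0]], delta_rot=[[0, 0, 0], [0, 0, 0]])

```text
time: 19.25
tcp_pos: [0.5212, 0.1383, 0.0952]
tool_rot: [3.141, 0.082, 0.0]
wrist_force: [3.7, 2.6, 5.2]
gripper_width: 0.0191
gripper_force: 32.9
```

```bash
python3 -c "
from h import *
frc(st())"
```

```text
19.25 [0.5212 0.1383 0.0952] [3.141 0.082 0.   ] [3.7 2.6 5.2] 0.0191
r 0.0548 a -1.622 rad -2.8 tan 3.6
```

>>> servo_tool(travel=[[-0.011, -0.001, 0], [-0.022, -0.003, 0]], delta_rot=[[0, 0, 0], [0, 0, 0]])

```text
time: 19.5
tcp_pos: [0.5146, 0.1389, 0.0953]
tool_rot: [-3.14, -0.082, -0.001]
wrist_force: [4.2, 3.1, 4.9]
gripper_width: 0.0189
gripper_force: 32.9
```

```bash
python3 - <<'E'
from h import *
o=st();frc(o)
p=lambda a:np.array([.524,.193])+.055*np.array([np.cos(a),np.sin(a)])
for a in(-8.01,-8.13,-8.25,-8.37): orb(p(a),a,a-.12,2)
E
```

```text
19.5 [0.5146 0.1389 0.0953] [-3.14e+00 -8.20e-02 -1.00e-03] [4.2 3.1 4.9] 0.0189
r 0.0549 a -1.743 rad -3.8 tan 3.6
[[-0.011, -0.003, 0], [-0.021, -0.006, 0]]
end cmd [0.50901102 0.14008185]
[[-0.01, -0.004, 0], [-0.02, -0.008, 0]]
end cmd [0.50278386 0.14225677]
[[-0.01, -0.005, 0], [-0.019, -0.011, 0]]
end cmd [0.49686185 0.14516151]
[[-0.009, -0.006, 0], [-0.018, -0.013, 0]]
end cmd [0.49133016 0.1487543 ]
```

>>> servo_tool(travel=[[-0.011, -0.003, 0], [-0.021, -0.006, 0]], delta_rot=[[0, 0, 0], [0, 0, 0]])

```text
time: 19.75
tcp_pos: [0.5083, 0.1404, 0.0953]
tool_rot: [-3.14, -0.082, -0.001]
wrist_force: [4.3, 2.2, 4.5]
gripper_width: 0.0191
gripper_force: 32.9
```

```bash
python3 -c "
from h import *
frc(st())"
```

```text
19.75 [0.5083 0.1404 0.0953] [-3.14e+00 -8.20e-02 -1.00e-03] [4.3 2.2 4.5] 0.0191
r 0.0549 a -1.861 rad -3.3 tan 3.5
```

>>> servo_tool(travel=[[-0.01, -0.004, 0], [-0.02, -0.008, 0]], delta_rot=[[0, 0, 0], [0, 0, 0]])

```text
time: 20.0
tcp_pos: [0.5024, 0.1424, 0.0953]
tool_rot: [-3.14, -0.082, -0.001]
wrist_force: [7.6, 2.7, 2.1]
gripper_width: 0.0191
gripper_force: 32.8
```

```bash
python3 - <<'E'
from h import *
o=st();frc(o)
f=lambda i,s:np.clip(cv2.resize(i,None,fx=s,fy=s,interpolation=cv2.INTER_CUBIC)*1.6,0,255).astype(np.uint8)
a=f(vision.get_image("scene")[150:290,240:380,::-1],4); cv2.imwrite("pics/p6.png",a)
E
```

```text
20.0 [0.5024 0.1424 0.0953] [-3.14e+00 -8.20e-02 -1.00e-03] [7.6 2.7 2.1] 0.0191
r 0.055 a -1.975 rad -5.5 tan 5.9
```

View pics/p6.png

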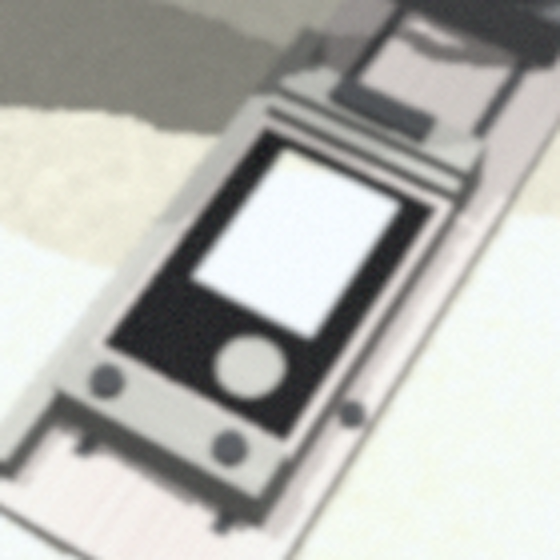

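The drive is now flush against the stop and along the fence, with the plate on its near end. The wheel has begun to stiffen (3.6 to 5.9 N). One more small step for a snug grip.

>>> servo_tool(travel=[[-0.004, -0.002, 0], [-0.008, -0.004, 0]], delta_rot=[[0, 0, 0], [0, 0, 0]])

```text
time: 20.3
tcp_pos: [0.5001, 0.1434, 0.0953]
tool_rot: [-3.14, -0.082, -0.002]
wrist_force: [7.8, 0.6, 2.0]
gripper_width: 0.019
gripper_force: 32.7
```

```bash
python3 -c "
from h import *
frc(st())"
```

```text
20.3 [0.5001 0.1434 0.0953] [-3.14e+00 -8.20e-02 -2.00e-03] [7.8 0.6 2. ] 0.019
r 0.055 a -2.02 rad -3.9 tan 6.8
```

>>> servo_tool(travel=[[-0.004, -0.002, 0], [-0.009, -0.006, 0]], delta_rot=[[0, 0, 0], [0, 0, 0]])

```text
time: 20.55
tcp_pos: [0.4975, 0.1448, 0.0953]
tool_rot: [3.14, 0.081, 0.002]
wrist_force: [7.7, -0.5, 2.3]
gripper_width: 0.0194
gripper_force: 32.7
```

```bash
python3 -c "
from h import *
frc(st())"
```

```text
20.55 [0.4975 0.1448 0.0953] [3.14e+00 8.10e-02 2.00e-03] [ 7.7 -0.5  2.3] 0.0194
r 0.055 a -2.074 rad -3.3 tan 7.0
```

Snug: about 7 N at the knob, so roughly 25–30 N of squeeze. I'll let go and lift.

>>> servo_tool(travel=[[0, 0, 0], [0, 0, 0], [0, 0, 0], [0, 0, 0], [0, 0, 0], [0, 0, -0.02], [0, 0, -0.1], [0, 0, -0.25], [0, 0, -0.4], [0, 0, -0.4]], delta_rot=[[0, 0, 0], [0, 0, 0], [0, 0, 0], [0, 0, 0], [0, 0, 0], [0, 0, 0], [0, 0, 0], [0, 0, 0], [0, 0, 0], [0, 0, 0]], hand=0)

```text
time: 21.8
tcp_pos: [0.4983, 0.1457, 0.2187]
tool_rot: [-3.139, -0.082, -0.009]
wrist_force: [0.0, 0.0, -0.9]
gripper_width: 0.0853
gripper_force: 0.0
```

>>> servo_tool(travel=[[0, 0, -0.1], [0, 0, -0.1], [0, 0, -0.1], [0, 0, -0.1]], delta_rot=[[0, 0, 0], [0, 0, 0], [0, 0, 0], [0, 0, 0]])

```text
time: 22.3
tcp_pos: [0.4965, 0.1451, 0.2443]
tool_rot: [3.14, 0.082, -0.002]
wrist_force: [0.5, -0.3, 0.1]
gripper_width: 0.0855
gripper_force: 0.0
```

```bash
python3 - <<'E'
from h import *
a=cv2.imread("pics/p6.png"); f=lambda i,s:np.clip(cv2.resize(i,None,fx=s,fy=s,interpolation=cv2.INTER_CUBIC)*1.6,0,255).astype(np.uint8)
b=f(vision.get_image("scene")[150:290,240:380,::-1],4); cv2.imwrite("pics/p7.png",b)
print('change in drive/stop/jaw region',cv2.phaseCorrelate(*[np.float32(cv2.cvtColor(i[240:520,60:460],6)) for i in(a,b)])); st()
E
```

```text
change in drive/stop/jaw region ((0.013135897429350507, -0.009031824006967781), 0.5848137357499864)
22.35 [0.4966 0.1451 0.2444] [ 3.14e+00  8.20e-02 -2.00e-03] [ 0.2  0.4 -0.3] 0.0854
```

The drive hasn't shifted since clamping, and the gripper is clear.

```bash
python3 -c "
from bench import workorder
print(workorder.close_job())"
```

```text
the job is handed in; nothing more can be done
None
```

I handed the job in at about 22 s: the drive lies flat along the fence, held between jaw and stop at roughly 25–30 N (estimated from about 7 N at the knob), and the gripper is open and clear; no verdict was returned.

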